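# Refill the pod dispenser and draw out one pod

## Task

Refill the small coffee-pod dispenser: put exactly three of the four pods from the stoneware board flat into its wire magazine, one on top of the other, and leave the other one on the board where it lies. Then take the wooden bar of its spring slide and draw the slide out until the line across the slide is level with the front face of the dispenser - clearly not further, or the stack loses its support - so that the lowest pod is presented in front. The program finishes while still holding the bar there, since the slide springs back when let go; leave the other things on the worktop where they stand.

Things in the scene. Friction and masses are not known exactly. Their poses are not given: they have to be found in the camera images.
- dispenser: Coffee-pod dispenser, fixed: low aluminium base 141 x 72 mm with a wire magazine near its front end. Origin on the worktop under the magazine's axis; x points from its front to its rear, y to its left. Base from x -29 mm (front) to 112 mm (spring reel, 42 mm high). Cross bridges at x = +-23 to +-28.5, z 31.5 to 37.5 mm, stand over the slide before and behind the stack.
- magazine (a point): On the magazine's axis at the slide's top, z 28.5 mm; axes as dispenser. Four steel wires, 6 mm thick, at x +-21, y +-16 mm guide the pods with 2 mm play all round. Holds three: the first drops into the slide's pocket (underside z 15.5 mm), the next two lie above (undersides z 29.5, 43.5). Sides open (35 mm between wires): fingers closing along the dispenser's y can go down there to z 21 mm.
- mouth (a point): Centre of the magazine's mouth, on its axis, z 72 mm, at the tops of the four wires, which flare outward above z 58 mm
- front (a point): Middle of the lower edge of the front bridge's front face (28.5 mm before the magazine's axis, z 31.5 mm): the face with which the line on the slide must be level
- pod_slide (a joint): The slide, in m: 0 fully in; grows as it is drawn straight out along the dispenser's -x, towards the robot. The 3 mm wide dark line across its top and sides is level with the front face (its middle in the plane of the face) at 0.066; stop at 0.100, but beyond about 0.080 it no longer carries the stack. A strip spring pulls it back with 6 to 7 N everywhere; it never latches.
- handle (a point): Middle of the slide's wooden bar: 12 mm thick, 66 mm long, level along the dispenser's y, z 42 mm; with the slide in, 64 mm in front of the magazine's axis and 27 mm clear of the slide. Two stems carry it 24 mm either side of the middle; between them a gripper from above, closing along the dispenser's x, can take it. Moves with the slide; axes as dispenser.
- pocket (a point): Centre of the floor of the slide's pocket (48 mm square, 13 mm deep, its front and rear edge chamfered), z 15.5 mm; with the slide in it lies under the magazine. Moves with the slide and carries the lowest pod along.
- pod1: one of four equal coffee pods: flat round hard tins with a crimped rim, 42 mm diameter, 14 mm thick, about 18 g, lying flat on the board; origin at the centre of the underside, z up
- pod2: one of four equal coffee pods: flat round hard tins with a crimped rim, 42 mm diameter, 14 mm thick, about 18 g, lying flat on the board; origin at the centre of the underside, z up
- pod3: one of four equal coffee pods: flat round hard tins with a crimped rim, 42 mm diameter, 14 mm thick, about 18 g, lying flat on the board; origin at the centre of the underside, z up
- pod4: one of four equal coffee pods: flat round hard tins with a crimped rim, 42 mm diameter, 14 mm thick, about 18 g, lying flat on the board; origin at the centre of the underside, z up
- board: speckled stoneware board with a brown rim, 180 x 274 mm, 10 mm thick, does not move; origin under its centre, x along the short side, y along the long side. The pods and the pinch bowl stand on its top (z = 10 mm), in a zigzag of five places along y, 43 mm apart, at x = +-24 mm in turn (all within 5 mm)
- cabinet_corner (a point): fixed: nearest lower corner of the wall cabinet that hangs 0.47 m above the worktop behind the board; its edges run from here away from the robot, one along the board to the left, one to the back right. Its door knob stands 28 mm proud beside the corner. Keep the wrist clear, going from board to dispenser in front of this corner, not straight across under it.
- pinch_bowl: little pinch bowl, 52 mm wide, 18 mm high, in one of the five places on the board among the pods, empty; leave it there; origin at the centre of the underside
- cup: espresso cup, 64 mm wide, 50 mm high, on the worktop at the left; leave it
- tamper: coffee tamper with steel foot and wooden grip, 54 mm wide, 81 mm high, to the right of the dispenser; leave it
- scoop: brass coffee scoop, 82 mm long, behind the dispenser; leave it
- mug: stoneware mug, 87 mm wide, 72 mm high, to the right; leave it

How it is judged:
By the outcome, as a careful person would: the job done as asked, in the order asked, and still so for the second after the job is handed in, while the arm keeps its last pose, push and grip.
It also fails if it takes over 72 s, if anything falls off the work surface, if the arm or the gripper's body presses on something with over 40 N, if the wrist force passes 120 N, or if a joint passes its speed limit or range.

## Robot

A 6-joint arm with a two-finger parallel gripper is mounted at the origin on a cart in front of the work surface, level with it; the furniture and walls round the work are solid. World frame = base frame: x ahead of the robot, y to its left, z up, the work surface at z = 0. Lengths are in mm, angles in rad, forces in N, time in s.
With the tool pointing down it reaches from about 300 to 875 mm from the base axis. Payload 6.4 kg.
Tool frame: the origin (TCP) lies on the centre line of the jaws, within the pads' length; the fingertips stand 22 mm ahead of it and the grasp point (between the pads) lies 3 mm ahead of it; z points along the fingers, y is the line along which they close (so a half turn about z gives the same grasp; the last joint's range is limited). The gripper opens to 85 mm and grips with 20 to 120 N. Pads are 22 mm wide; open, the fingers measure 114 mm over their backs; the gripper's body (76 mm by 85 mm) begins 54 mm behind the grasp point. The pads swing forward as they close: fully open they stand 13 mm farther back than shut.
Start: joints at [-1.378, 0.181, 1.607, -0, 1.354, -0.206], TCP at [223.297, -529.887, 253.288] pointing down, gripper open.
Joint ranges: [-2.99, 2.99], [-0.89, 2.07], [0.3, 2.58], [-1.14, 4.28], [0, 2.63], [-3.12, 3.12]. Speed limits (rad/s): [2.57, 2.57, 3.01, 3.14, 3.14, 3.14].

## Interface

Orientations are given as a 3x3 rotation matrix whose columns are the frame's x, y, z axes.
In Python, from bench import manip, imaging, models gives the robot as it stands.
- The arm moves only by the tool servo_tool, never from a script. Its argument "series" is a list of rows, each a list of 7 numbers: the shift along the tool's x, y, z in m, then the turn, a rotation vector about the tool's x, y, z in degrees, then the opening, from -1 (shut) to 1 (fully open), so that 0 is half open. In form: [[tx, ty, tz, ax, ay, az, fingers], ...]. A call has 1 to 12 rows; each row shifts and turns the commanded pose from where the row before left it, along the tool's axes as they then stand; what a row does not reach is not made up. A row lasts 1/12 s, in which the tool goes at most 41.7 mm and 7.16 degrees, less where a joint would pass 70% of its speed; a pose out of reach is approached as far as the arm can. A call with a gripper value outside its range is refused whole. The fingers move at their own pace and stop on an object; "grip_force" is the grip in N (left out, the last holds). Time passes only in rows, so rows that do not move let the fingers close. It gives the time, the measured TCP pose, the force, the opening and the grip force at its end, in the units of the state.
- manip.get_obs(): the state, without advancing time (a new reading comes with each control period).
- imaging.read_camera(name): name is "side" or "top"; returns the picture (384x512x3 uint8, red, green, blue); there is no depth.
- imaging.camera_params(name): a dict with "K" (3x3 intrinsics, pixels), "rvec" (rotation vector, rad) and "tvec" (3), from world to camera coordinates, as OpenCV has them. Camera axes: x right, y down, z forward; pixel columns grow to the right and rows downward; lengths in mm; the calibration is good to about 2 mm. A picture is of the moment at which its call begins. camera_params takes no time and is no camera call.
- manip.finish_job(): hands the job in; it is judged then, once.
Trained networks look in the newest picture that a camera, given by its name, has taken for a name from the list of things; names that differ only in an ending like _2 or _b are one class to them, and where a whole thing is asked for, a point or a joint stands for the part that bears it (a point fixed in the world has none). Each returns a list of dicts, best first, with "conf" (0 to 1); they miss things now and then, are a little off and sometimes report something else, mostly with a low value. They report only what shows in the picture. A call takes as long as a camera call.
- models.outline_of(camera, label): "region" (384x512 bool, what is visible of it) and "uv" ([column, row] in pixels, amid what is visible of it).
The state is a dict: "time_s": time; "qpos": joint angles; "qvel": joint speeds; "tau": joint torques, N m; "eef_pos": TCP position; "eef_rot": TCP orientation; "force": force on the tool from outside, world axes, zero at the start; "torque": the same for the moment, N m; "grip_width": finger opening in mm; "gripper_force": force on a finger pad.
Only numpy, scipy, OpenCV 4.12 (cv2) and the standard library are available. Lean on these libraries where they do the work, as an engineer would, in place of code of your own. Each camera call takes 0.05 s, during which the arm holds its last target. There are 200 camera calls.

## Working session

There is one attempt and no reset: what is moved stays moved. The work goes in short steps, Python scripts to look and compute and a tool call to move; the robot and the scene stay as the last step left them, time stands still between calls to the robot, and variables do not carry over. Pictures are saved under pics/ and viewed, at most 10 in all, crops included, and the job is handed in when it is done.

Besides the shell and the picture viewer there is one more tool, called after "Emit:" as name(argument=value, ...), one argument or row to a line, values as JSON. servo_tool: Moves the arm, as the interface text tells. Its arguments: {"type":"object","properties":{"series":{"type":"array"},"grip_force":{"type":"number"}},"required":["series"]}

```bash
ls; mkdir -p pics; python3 - <<'E'
from bench import manip, imaging, models
import cv2,numpy as np
for n in("top","side"):
    im=imaging.read_camera(n); cv2.imwrite(f"pics/{n}0.png",im[:,:,::-1])
    p=imaging.camera_params(n); R=cv2.Rodrigues(np.array(p["rvec"]))[0]
    print(n,np.round(p["K"],1).tolist(),(-R.T@np.array(p["tvec"]).ravel()).round(0),R.round(2).tolist())
o=manip.get_obs();print({k:np.round(v,3).tolist() for k,v in o.items()})
E
```

```text
pics
top [[419.1, 0.0, 252.0], [0.0, 419.1, 190.2], [0.0, 0.0, 1.0]] [ 321. -185. 1643.] [[-0.01, -1.0, 0.01], [-0.99, 0.01, -0.15], [0.15, -0.01, -0.99]]
side [[383.9, 0.0, 255.7], [0.0, 383.9, 183.2], [0.0, 0.0, 1.0]] [  13. -699. 1599.] [[0.73, -0.68, 0.01], [-0.6, -0.64, -0.48], [0.34, 0.34, -0.88]]
{'time_s': 0.1, 'qpos': [-1.378, 0.181, 1.608, 0.0, 1.354, -0.206], 'qvel': [-0.0, 0.0, -0.003, -0.0, 0.001, -0.0], 'tau': [0.0, -44.588, -35.224, -0.0, 0.004, 0.0], 'eef_pos': [223.213, -529.422, 252.497], 'eef_rot': [[0.922, 0.388, -0.0], [0.388, -0.922, 0.002], [0.0, -0.002, -1.0]], 'force': [0.53, -0.477, -0.577], 'torque': [0.008, -0.007, -0.008], 'gripper_force': 0.0, 'grip_width': 85.266}
```

View pics/top0.png

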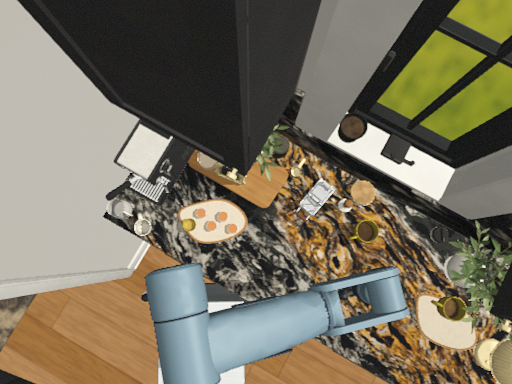

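View pics/side0.png

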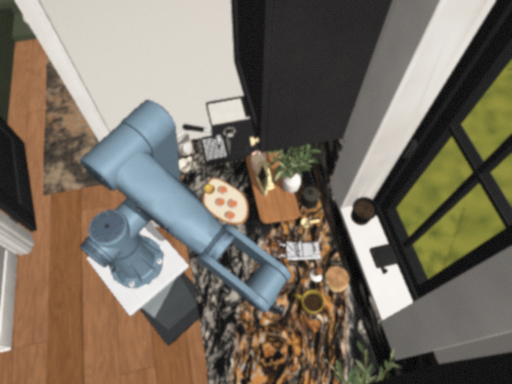

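```bash
cat > h.py <<'E'
from bench import manip, imaging, models
import cv2,numpy as np
def cam(n):
    p=imaging.camera_params(n); return np.array(p["K"],float),cv2.Rodrigues(np.array(p["rvec"],float))[0],np.array(p["tvec"],float).ravel()
def toplane(n,uv,z):
    K,R,t=cam(n); d=(R.T@np.linalg.inv(K)@np.c_[np.atleast_2d(uv),np.ones(len(np.atleast_2d(uv)))].T).T
    c=-R.T@t; return c+d*((z-c[2])/d[:,2:])
def proj(n,P):
    K,R,t=cam(n); q=(K@(R@np.atleast_2d(P).T+t[:,None])).T; return q[:,:2]/q[:,2:]
def cen(m):
    v,u=np.nonzero(m); return np.array([u.mean(),v.mean()])
def crop(n,box,s,name):
    im=imaging.read_camera(n); u0,v0,u1,v1=box
    cv2.imwrite(name,cv2.resize(im[v0:v1,u0:u1,::-1],None,fx=s,fy=s,interpolation=cv2.INTER_CUBIC)); return im
E
python3 - <<'E'
from h import *
for n,b in(("top",(160,150,360,270)),("side",(180,150,360,330))):
    im=imaging.read_camera(n); cs=[im]+[imaging.read_camera(n) for _ in range(1)]
    cv2.imwrite(f"pics/{n}.png",im[:,:,::-1])
    for l,z in(("pod1",17),("pinch_bowl",19),("board",10),("dispenser",25),("handle",42),("magazine",50),("tamper",40)):
        for d in models.outline_of(n,l)[:6]:
            c=cen(d["region"]); print(n,l,round(d["conf"],2),d["region"].sum(),c.round(1),toplane(n,c,z)[0].round(1))
a=cv2.imread("pics/top.png")[165:265,170:350]; cv2.imwrite("pics/c1.png",cv2.resize(a,(792,440),interpolation=cv2.INTER_CUBIC))
E
```

```text
top pod1 0.62 80 [200.4 212.7] [488.3   3.2  17. ]
top pod1 0.61 86 [222.  216.5] [472.5 -80.7  17. ]
top pod1 0.52 84 [231.4 228.7] [ 424.9 -117.1   17. ]
top pod1 0.46 84 [210.6 225.8] [436.9 -36.6  17. ]
top board 0.74 1701 [213.  220.2] [458.9 -45.4  10. ]
top dispenser 0.56 696 [314.3 198.8] [ 537.1 -441.1   25. ]
top handle 0.84 385 [311.1 202.4] [ 520.9 -425.4   42. ]
top magazine 0.89 770 [314.9 198.1] [ 536.6 -439.5   50. ]
top magazine 0.19 1837 [212.9 220.4] [455.  -48.4  50. ]
top tamper 0.69 142 [343.9 205.4] [ 508.3 -551.9   40. ]
top tamper 0.61 501 [312.1 202.3] [ 521.5 -429.6   40. ]
side pod1 0.64 39 [229.9 215.9] [ 423.7 -119.8   17. ]
side pod1 0.53 37 [223. 190.] [487.1   0.6  17. ]
side pod1 0.48 64 [220.1 202.7] [434.4 -40.3  17. ]
side pod1 0.46 71 [232.9 204.2] [472.3 -85.4  17. ]
side pinch_bowl 0.63 89 [209.1 189.2] [441.8  47.   19. ]
side board 0.59 1201 [225.9 203.1] [454.4 -57.   10. ]
side dispenser 0.72 625 [300.1 250.6] [ 534.5 -448.5   25. ]
side handle 0.78 308 [299.8 250.5] [ 528.1 -449.9   42. ]
side magazine 0.57 615 [299.9 250.7] [ 525.  -452.1   50. ]
side tamper 0.59 157 [316.3 274. ] [ 505.5 -565.6   40. ]
```

View pics/c1.png

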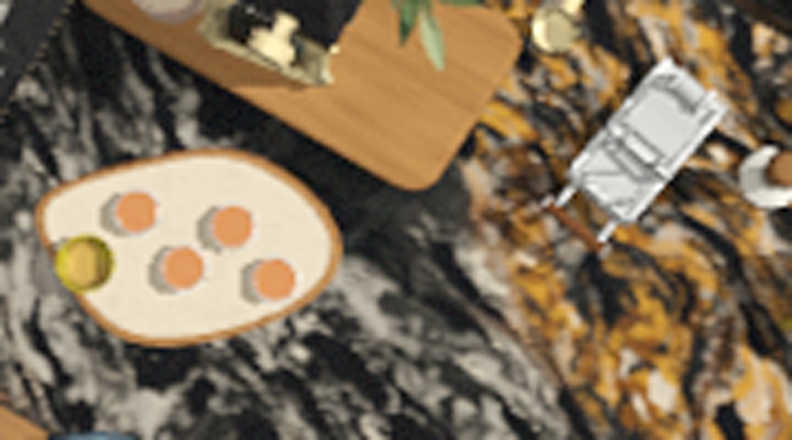

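```bash
python3 - <<'E'
from h import *
a=cv2.imread("pics/top.png")[175:221,292:338]; b=cv2.imread("pics/side.png")[228:274,277:323]
cv2.imwrite("pics/c2.png",np.hstack([cv2.resize(x,(396,396),interpolation=cv2.INTER_CUBIC) for x in(a,b)]))
print(toplane("top",[246,172],470))
for n in("top","side"):
    im=cv2.imread(f"pics/{n}.png").astype(int); B,G,R=im[...,0],im[...,1],im[...,2]
    m=models.outline_of(n,"board") if 0 else None
    K=np.zeros(R.shape,bool); c=proj(n,[[457,-48,10]])[0].astype(int); K[c[1]-35:c[1]+35,c[0]-40:c[0]+40]=1
    g=((R-B>70)&(R>190)&(G<185)&K).astype(np.uint8)
    w=np.clip((R-B-25)/90,0,1)
    N,L,S,C=cv2.connectedComponentsWithStats(g)
    for i in range(1,N):
        if S[i,4]>20:
            mm=cv2.dilate((L==i).astype(np.uint8),np.ones((3,3)))*w
            v,u=np.nonzero(mm); q=mm[v,u]; uv=[(u*q).sum()/q.sum(),(v*q).sum()/q.sum()]
            print(n,S[i,4],q.sum().round(),np.round(uv,2),toplane(n,uv,24)[0].round(1))
E
```

```text
[[ 556.69099669 -178.13892201  470.        ]]
top 145 269.0 [241.88 189.7 ] [ 576.  -158.8   24. ]
top 72 124.0 [234.4  211.14] [ 492.2 -129.3   24. ]
top 63 68.0 [200.48 212.66] [487.6   2.2  24. ]
top 66 70.0 [222.38 215.95] [473.9 -82.7  24. ]
top 38 82.0 [187.54 224.61] [441.9  51.6  24. ]
top 67 71.0 [211.1  225.43] [437.8 -39.2  24. ]
top 68 71.0 [231.93 228.08] [ 426.7 -119.4   24. ]
side 34 65.0 [208.44 187.76] [443.1  52.4  24. ]
side 43 46.0 [222.7  189.11] [487.   2.  24.]
side 46 48.0 [220.4 201.6] [437.2 -39.7  24. ]
side 44 48.0 [232.54 203.13] [472.6 -83.1  24. ]
side 48 51.0 [230.15 214.97] [ 425.7 -119.9   24. ]
```

View pics/c2.png

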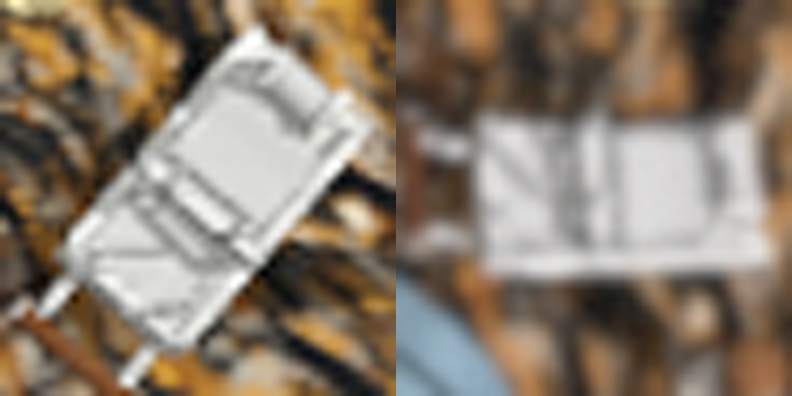

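```bash
cat > fit.py <<'E'
from h import *
from scipy.optimize import minimize
def soft(n):
    im=cv2.imread(f"pics/{n}.png").astype(float); B,G,R=im[...,0],im[...,1],im[...,2]
    sat=R-B; w=np.clip((im.mean(2)-95)/90,0,1)*np.clip((45-sat)/25,0,1)
    return w,im
def hull(n,pts,box,s=8):
    p=(proj(n,pts)-[box[0],box[1]]+.5)*s
    m=np.zeros(((box[3]-box[1])*s,(box[2]-box[0])*s),np.float32)
    cv2.fillConvexPoly(m,cv2.convexHull(np.round(p*16).astype(np.int32)),1.0,shift=4); return m
def box3(x0,x1,y0,y1,z0,z1): return np.array([[x,y,z] for x in(x0,x1) for y in(y0,y1) for z in(z0,z1)],float)
def world(P,q):
    c,s=np.cos(q[2]),np.sin(q[2]); return np.c_[q[0]+c*P[:,0]-s*P[:,1],q[1]+s*P[:,0]+c*P[:,1],P[:,2]]
BX={"top":(288,168,342,228),"side":(270,222,330,280)}
def render(n,q,h):
    b=BX[n]; m=np.maximum(hull(n,world(box3(-29,112,-36,36,0,h),q),b),hull(n,world(box3(80,112,-20,20,0,42),q),b))
    return cv2.resize(m,None,fx=1/8,fy=1/8,interpolation=cv2.INTER_AREA)
W={n:soft(n)[0][BX[n][1]:BX[n][3],BX[n][0]:BX[n][2]] for n in BX}
def cost(p,cams=("top","side")):
    t=0
    for n in cams:
        m=render(n,p[:3],p[3]); k=cv2.dilate((m>0).astype(np.uint8),np.ones((5,5)))
        w=W[n]; # inside should be white; band outside not
        t+=((1-w)*m).sum()+0.5*(w*(1-m)*k).sum()
    return t
if __name__=="__main__":
    for cams in(("top",),("side",),("top","side")):
        best=None
        for x0 in((517,-425),(510,-418),(523,-430)):
            for y in(-.6,-.75):
                r=minimize(cost,[*x0,y,22],args=(cams,),method="Nelder-Mead",options=dict(initial_simplex=np.array([*x0,y,22])+np.vstack([np.zeros(4),np.diag([8,8,.08,6])])))
                if best is None or r.fun<best.fun: best=r
        print(cams,best.x.round(3),best.fun.round(1))
    q=best.x
    # bar: brown colour centroid along predicted strip
    for n in BX:
        im=cv2.imread(f"pics/{n}.png"); e=world(np.array([[-64,-33,48],[-64,33,48],[-64,0,48],[0,0,72],[-29,36,q[3]],[-29,-36,q[3]],[112,36,q[3]],[112,-36,q[3]],[-21,16,72],[-21,-16,72],[21,16,72],[21,-16,72]],float),q)
        s=10; u0,v0=BX[n][:2]; a=cv2.resize(im[v0:v0+58,u0:u0+40 if 0 else u0+56],None,fx=s*.7,fy=s*.7,interpolation=cv2.INTER_CUBIC)
        for p in proj(n,e): cv2.circle(a,tuple(np.round((p-[u0,v0]+.5)*7).astype(int).tolist()),2,(0,255,0),-1)
        cv2.imwrite(f"pics/ov_{n}.png",a)
    cv2.imwrite("pics/ov.png",np.hstack([cv2.imread("pics/ov_top.png")[:400,:390],cv2.imread("pics/ov_side.png")[:400,:390]]))
E
python3 fit.py
```

```text
('top',) [ 517.095 -425.295   -0.725   12.384] 108.4Traceback (most recent call last):
  File "fit.py", line 31, in <module>
    r=minimize(cost,[*x0,y,22],args=(cams,),method="Nelder-Mead",options=dict(initial_simplex=np.array([*x0,y,22])+np.vstack([np.zeros(4),np.diag([8,8,.08,6])])))
    res = _minimize_neldermead(fun, x0, args, callback, bounds=bounds,
                               **options)
    fxcc = func(xcc)
    fx = function(np.copy(x), *(wrapper_args + args))
  File "fit.py", line 22, in cost
    m=render(n,p[:3],p[3]); k=cv2.dilate((m>0).astype(np.uint8),np.ones((5,5)))
  File "fit.py", line 16, in render
    b=BX[n]; m=np.maximum(hull(n,world(box3(-29,112,-36,36,0,h),q),b),hull(n,world(box3(80,112,-20,20,0,42),q),b))
                                                                      ~~~~^^^^^^^^^^^^^^^^^^^^^^^^^^^^^^^^^^^^^^^
  File "fit.py", line 8, in hull
    p=(proj(n,pts)-[box[0],box[1]]+.5)*s
       ~~~~^^^^^^^
  File "h.py", line 9, in proj
    K,R,t=cam(n); q=(K@(R@np.atleast_2d(P).T+t[:,None])).T; return q[:,:2]/q[:,2:]
          ~~~^^^
  File "h.py", line 4, in cam
    p=imaging.camera_params(n); return np.array(p["K"],float),cv2.Rodrigues(np.array(p["rvec"],float))[0],np.array(p["tvec"],float).ravel()
ValueError: time passes only in moves, steps and waits
```

```bash
cat > camfix.py <<'E'
from bench import imaging; import pickle
pickle.dump({n:imaging.camera_params(n) for n in("top","side")},open("cam.pkl","wb"))
E
python3 camfix.py && sed -i 's/^def cam(n):/import pickle,os\nCP=pickle.load(open("cam.pkl","rb"))\ndef cam(n):/; s/p=imaging.camera_params(n);/p=CP[n];/' h.py && python3 fit.py
```

```text
('top',) [ 517.095 -425.295   -0.725   12.384] 108.4
('side',) [ 516.089 -424.039   -0.75    11.212] 77.5
('top', 'side') [ 516.356 -424.599   -0.732   10.077] 188.2
```

View pics/ov.png

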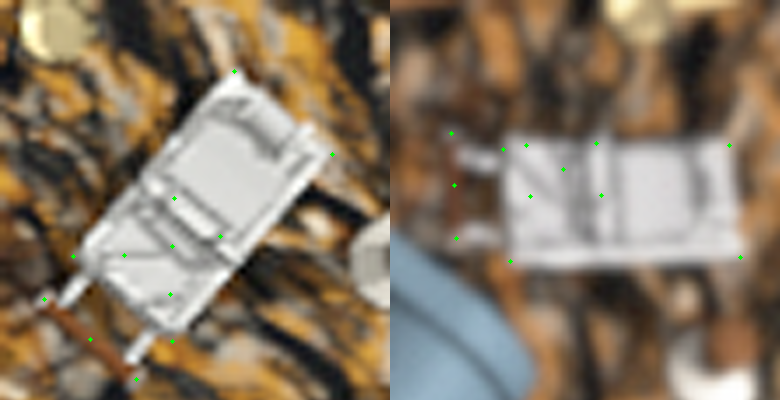

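```bash
cat > bar.py <<'E'
from fit import *
q=[516.5,-424.7,-.735]
s=np.linspace(-26,26,27); t=np.linspace(-26,26,53)
for n in("top","side"):
    im=cv2.imread(f"pics/{n}.png").astype(np.float32)
    for name,c,z,hw in(("bar",-64,46,17),("rearbridge",25.7,37.5,14),("frontbridge",-25.7,37.5,14)):
        prof=[]
        for d in np.arange(-hw,hw+1,2.):
            P=world(np.c_[np.full(27,c+d),s,np.full(27,float(z))],q); uv=proj(n,P).astype(np.float32)
            v=cv2.remap(im,uv[:,0].reshape(-1,1),uv[:,1].reshape(-1,1),cv2.INTER_LINEAR).reshape(-1,3)
            prof.append(v.mean(0).round().astype(int).tolist())
        print(n,name,[(int(d),p) for d,p in zip(np.arange(-hw,hw+1,2.),prof)])
E
python3 bar.py
```

```text
top bar [(-17, [101, 120, 134]), (-15, [104, 121, 135]), (-13, [104, 121, 134]), (-11, [97, 115, 129]), (-9, [83, 101, 118]), (-7, [63, 84, 106]), (-5, [48, 72, 103]), (-3, [43, 72, 113]), (-1, [45, 79, 127]), (1, [53, 87, 134]), (3, [69, 98, 136]), (5, [86, 109, 134]), (7, [95, 115, 130]), (9, [96, 113, 126]), (11, [91, 108, 121]), (13, [86, 105, 120]), (15, [87, 108, 125]), (17, [89, 112, 131])]
top rearbridge [(-14, [173, 176, 176]), (-12, [162, 165, 165]), (-10, [149, 152, 151]), (-8, [136, 139, 138]), (-6, [139, 142, 141]), (-4, [166, 170, 169]), (-2, [198, 202, 201]), (0, [211, 215, 214]), (2, [208, 212, 211]), (4, [197, 201, 200]), (6, [182, 185, 185]), (8, [169, 172, 171]), (10, [173, 176, 175]), (12, [192, 194, 194]), (14, [207, 210, 210])]
top frontbridge [(-14, [92, 115, 134]), (-12, [94, 112, 127]), (-10, [108, 118, 126]), (-8, [127, 132, 134]), (-6, [152, 155, 155]), (-4, [183, 186, 185]), (-2, [203, 206, 206]), (0, [207, 210, 210]), (2, [202, 206, 206]), (4, [200, 204, 203]), (6, [201, 205, 204]), (8, [203, 206, 206]), (10, [204, 207, 207]), (12, [204, 207, 207]), (14, 
[... 423 characters left out ...]
-14, [148, 148, 149]), (-12, [146, 145, 147]), (-10, [146, 145, 147]), (-8, [151, 151, 153]), (-6, [163, 163, 164]), (-4, [178, 178, 180]), (-2, [193, 193, 195]), (0, [201, 202, 203]), (2, [203, 203, 204]), (4, [199, 199, 200]), (6, [190, 190, 191]), (8, [182, 182, 183]), (10, [179, 179, 180]), (12, [181, 181, 182]), (14, [189, 188, 190])]
side frontbridge [(-14, [92, 100, 111]), (-12, [97, 104, 114]), (-10, [105, 111, 119]), (-8, [122, 126, 132]), (-6, [141, 144, 148]), (-4, [161, 163, 166]), (-2, [181, 182, 184]), (0, [192, 193, 194]), (2, [200, 200, 202]), (4, [202, 202, 204]), (6, [203, 203, 205]), (8, [204, 203, 205]), (10, [204, 204, 206]), (12, [205, 204, 207]), (14, [205, 204, 207])]
```

```bash
cat > plan.py <<'E'
import json,sys,numpy as np
# usage: plan.py from 'meas'|'cmd'  then "x,y,z,theta,n,open" ...   (mm, deg; tool down, theta=world angle of tool y)
S=json.load(open("cmd.json"))
if sys.argv[1]=="meas":
    from bench import manip; o=manip.get_obs(); R=np.array(o["eef_rot"]); S=[*o["eef_pos"],float(np.degrees(np.arctan2(R[1,1],R[0,1])))]
p=np.array(S[:3],float); th=S[3]; rows=[]
for w in sys.argv[2:]:
    x,y,z,t,n,g=map(float,w.split(",")); n=int(n)
    for k in range(n,0,-1):
        d=(np.array([x,y,z])-p)/k; a=np.radians(th)
        ty=np.array([np.cos(a),np.sin(a),0]); tx=np.array([-ty[1],ty[0],0])
        r=np.round([d@tx/1e3,d@ty/1e3,-d[2]/1e3],4); da=round(-(t-th)/k,1)
        assert np.linalg.norm(d)<41 and abs(da)<7.1,(w,d,da)
        p=p+1e3*(r[0]*tx+r[1]*ty)+[0,0,-1e3*r[2]]; th-=da
        rows.append([*map(float,r),0,0,da,g])
json.dump([*p,th],open("cmd.json","w"))
for i in range(0,len(rows),12): print(json.dumps(rows[i:i+12]).replace(" ","").replace("-0.0,","0,").replace("0.0,","0,"))
print(p.round(1),round(th,2))
E
echo '[223.297,-529.887,253.288,-67.2]' > cmd.json
python3 - <<'E'
from h import *
o=manip.get_obs();R=o["eef_rot"];print(np.degrees(np.arctan2(R[1][1],R[0][1])))
E
python3 plan.py cmd "330,-360,190,-55,8,0.4" "426.2,-119.6,90,-42.1,11,0.4" "426.2,-119.6,42,-42.1,5,0.4"
```

```text
-67.15183880551385
[[0.0205,-0.0144,0.0079,0,0,-1.5,0.4],[0.0209,-0.0139,0.0079,0,0,-1.5,0.4],[0.0213,-0.0133,0.0079,0,0,-1.5,0.4],[0.0216,-0.0128,0.0079,0,0,-1.5,0.4],[0.0219,-0.0122,0.0079,0,0,-1.6,0.4],[0.0222,-0.0115,0.0079,0,0,-1.5,0.4],[0.0226,-0.011,0.0079,0,0,-1.6,0.4],[0.0228,-0.0103,0.008,0,0,-1.5,0.4],[0.0197,-0.0129,0.0091,0,0,-1.2,0.4],[0.02,-0.0125,0.0091,0,0,-1.2,0.4],[0.0202,-0.012,0.0091,0,0,-1.2,0.4],[0.0205,-0.0116,0.0091,0,0,-1.2,0.4]]
[[0.0207,-0.0112,0.0091,0,0,-1.2,0.4],[0.0209,-0.0108,0.0091,0,0,-1.1,0.4],[0.0211,-0.0104,0.0091,0,0,-1.2,0.4],[0.0214,-0.0099,0.0091,0,0,-1.1,0.4],[0.0215,-0.0095,0.0091,0,0,-1.2,0.4],[0.0218,-0.009,0.009,0,0,-1.1,0.4],[0.0219,-0.0086,0.0091,0,0,-1.2,0.4],[0,0,0.0096,0,0,0,0.4],[0,0,0.0096,0,0,0,0.4],[0,0,0.0096,0,0,0,0.4],[0,0,0.0096,0,0,0,0.4],[0,0,0.0096,0,0,0,0.4]]
[ 426.2 -119.6   42. ] -42.1
```

Emit:
servo_tool(
  series=[
    [0.0205, -0.0144, 0.0079, 0, 0, -1.5, 0.4],
    [0.0209, -0.0139, 0.0079, 0, 0, -1.5, 0.4],
    [0.0213, -0.0133, 0.0079, 0, 0, -1.5, 0.4],
    [0.0216, -0.0128, 0.0079, 0, 0, -1.5, 0.4],
    [0.0219, -0.0122, 0.0079, 0, 0, -1.6, 0.4],
    [0.0222, -0.0115, 0.0079, 0, 0, -1.5, 0.4],
    [0.0226, -0.011, 0.0079, 0, 0, -1.6, 0.4],
    [0.0228, -0.0103, 0.008, 0, 0, -1.5, 0.4],
    [0.0197, -0.0129, 0.0091, 0, 0, -1.2, 0.4],
    [0.02, -0.0125, 0.0091, 0, 0, -1.2, 0.4],
    [0.0202, -0.012, 0.0091, 0, 0, -1.2, 0.4],
    [0.0205, -0.0116, 0.0091, 0, 0, -1.2, 0.4],
  ],
)

```text
time_s: 2.0
eef_pos: [365.2, -271.5, 153.4]
eef_rot: [[0.767, 0.642, 0.0], [0.642, -0.767, -0.0], [0.0, 0.001, -1.0]]
force: [-0.1, -0.1, -0.1]
grip_width: 60.0
gripper_force: 0.0
```

Emit:
servo_tool(
  series=[
    [0.0207, -0.0112, 0.0091, 0, 0, -1.2, 0.4],
    [0.0209, -0.0108, 0.0091, 0, 0, -1.1, 0.4],
    [0.0211, -0.0104, 0.0091, 0, 0, -1.2, 0.4],
    [0.0214, -0.0099, 0.0091, 0, 0, -1.1, 0.4],
    [0.0215, -0.0095, 0.0091, 0, 0, -1.2, 0.4],
    [0.0218, -0.009, 0.009, 0, 0, -1.1, 0.4],
    [0.0219, -0.0086, 0.0091, 0, 0, -1.2, 0.4],
    [0, 0, 0.0096, 0, 0, 0, 0.4],
    [0, 0, 0.0096, 0, 0, 0, 0.4],
    [0, 0, 0.0096, 0, 0, 0, 0.4],
    [0, 0, 0.0096, 0, 0, 0, 0.4],
    [0, 0, 0.0096, 0, 0, 0, 0.4],
  ],
)

```text
time_s: 3.0
eef_pos: [425.8, -120.3, 41.2]
eef_rot: [[0.671, 0.742, 0.0], [0.742, -0.671, -0.0], [-0.0, 0.0, -1.0]]
force: [0.1, -0.0, 0.3]
grip_width: 59.9
gripper_force: 0.0
```

Emit:
servo_tool(
  series=[
    [0, 0, 0, 0, 0, 0, 0.4],
    [0, 0, 0, 0, 0, 0, 0.4],
  ],
)

```text
time_s: 3.17
eef_pos: [425.3, -119.7, 41.3]
eef_rot: [[0.671, 0.742, -0.001], [0.742, -0.671, 0.001], [-0.0, -0.002, -1.0]]
force: [0.4, -0.6, -0.7]
grip_width: 59.5
gripper_force: 0.0
```

Emit:
servo_tool(
  series=[
    [0, 0, 0.004, 0, 0, 0, 0.4],
    [0, 0, 0.0035, 0, 0, 0, 0.4],
    [0, 0, 0, 0, 0, 0, 0.4],
  ],
)

```text
time_s: 3.42
eef_pos: [425.7, -119.5, 34.2]
eef_rot: [[0.67, 0.742, -0.0], [0.742, -0.67, 0.0], [-0.0, -0.0, -1.0]]
force: [0.1, 0.5, 0.4]
grip_width: 59.8
gripper_force: 0.0
```

Emit:
servo_tool(
  series=[
    [0, 0, 0, 0, 0, 0, -0.2],
    [0, 0, 0, 0, 0, 0, -0.2],
    [0, 0, 0, 0, 0, 0, -0.2],
    [0, 0, 0, 0, 0, 0, -0.2],
    [0, 0, 0, 0, 0, 0, -0.2],
  ],
  grip_force=25,
)

```text
time_s: 3.83
eef_pos: [426.1, -119.5, 34.9]
eef_rot: [[0.67, 0.743, 0.0], [0.743, -0.67, -0.0], [0.0, 0.001, -1.0]]
force: [-0.9, -0.1, 4.5]
grip_width: 40.7
gripper_force: 25.4
```

```bash
echo '[426.2,-119.6,34.5,-42.1]'>cmd.json; python3 plan.py cmd "426.2,-119.6,62.5,-42.1,4,-0.4" "426.2,-119.6,115,-42.1,4,-0.4" "440,-240,115,-42.1,4,-0.4" "517,-424.3,115,-132.1,18,-0.4"
```

```text
[[0,0,-0.007,0,0,0,-0.4],[0,0,-0.007,0,0,0,-0.4],[0,0,-0.007,0,0,0,-0.4],[0,0,-0.007,0,0,0,-0.4],[0,0,-0.0131,0,0,0,-0.4],[0,0,-0.0131,0,0,0,-0.4],[0,0,-0.0132,0,0,0,-0.4],[0,0,-0.0131,0,0,0,-0.4],[-0.02,0.0227,0,0,0,0,-0.4],[-0.02,0.0228,0,0,0,0,-0.4],[-0.02,0.0227,0,0,0,0,-0.4],[-0.0201,0.0228,0,0,0,0,-0.4]]
[[-0.0047,0.01,0,0,0,5.0,-0.4],[-0.0038,0.0104,0,0,0,5.0,-0.4],[-0.0029,0.0107,0,0,0,5.0,-0.4],[-0.002,0.0109,0,0,0,5.0,-0.4],[-0.001,0.0111,0,0,0,5.0,-0.4],[0,0.0111,0,0,0,5.0,-0.4],[0.0009,0.0111,0,0,0,5.0,-0.4],[0.0019,0.0109,0,0,0,5.0,-0.4],[0.0028,0.0107,0,0,0,5.0,-0.4],[0.0038,0.0104,0,0,0,5.0,-0.4],[0.0046,0.0101,0,0,0,5.0,-0.4],[0.0055,0.0096,0,0,0,5.0,-0.4]]
[[0.0063,0.0091,0,0,0,5.0,-0.4],[0.0071,0.0086,0,0,0,5.0,-0.4],[0.0078,0.0079,0,0,0,5.0,-0.4],[0.0085,0.0072,0,0,0,5.0,-0.4],[0.0091,0.0064,0,0,0,5.0,-0.4],[0.0096,0.0056,0,0,0,5.0,-0.4]]
[ 517.  -424.3  115. ] -132.1
```

Emit:
servo_tool(
  series=[
    [0, 0, -0.007, 0, 0, 0, -0.4],
    [0, 0, -0.007, 0, 0, 0, -0.4],
    [0, 0, -0.007, 0, 0, 0, -0.4],
    [0, 0, -0.007, 0, 0, 0, -0.4],
  ],
)

```text
time_s: 4.17
eef_pos: [426.0, -119.5, 63.4]
eef_rot: [[0.67, 0.743, 0.0], [0.743, -0.67, -0.0], [0.0, 0.001, -1.0]]
force: [0.9, -0.5, 0.4]
grip_width: 40.6
gripper_force: 25.3
```

Emit:
servo_tool(
  series=[
    [0, 0, -0.0131, 0, 0, 0, -0.4],
    [0, 0, -0.0131, 0, 0, 0, -0.4],
    [0, 0, -0.0132, 0, 0, 0, -0.4],
    [0, 0, -0.0131, 0, 0, 0, -0.4],
    [-0.02, 0.0227, 0, 0, 0, 0, -0.4],
    [-0.02, 0.0228, 0, 0, 0, 0, -0.4],
    [-0.02, 0.0227, 0, 0, 0, 0, -0.4],
    [-0.0201, 0.0228, 0, 0, 0, 0, -0.4],
  ],
)

```text
time_s: 4.83
eef_pos: [440.1, -241.2, 116.0]
eef_rot: [[0.669, 0.743, 0.001], [0.743, -0.669, -0.001], [0.0, 0.001, -1.0]]
force: [0.6, -0.7, 0.4]
grip_width: 40.5
gripper_force: 25.3
```

Emit:
servo_tool(
  series=[
    [-0.0047, 0.01, 0, 0, 0, 5.0, -0.4],
    [-0.0038, 0.0104, 0, 0, 0, 5.0, -0.4],
    [-0.0029, 0.0107, 0, 0, 0, 5.0, -0.4],
    [-0.002, 0.0109, 0, 0, 0, 5.0, -0.4],
    [-0.001, 0.0111, 0, 0, 0, 5.0, -0.4],
    [0, 0.0111, 0, 0, 0, 5.0, -0.4],
    [0.0009, 0.0111, 0, 0, 0, 5.0, -0.4],
    [0.0019, 0.0109, 0, 0, 0, 5.0, -0.4],
    [0.0028, 0.0107, 0, 0, 0, 5.0, -0.4],
    [0.0038, 0.0104, 0, 0, 0, 5.0, -0.4],
    [0.0046, 0.0101, 0, 0, 0, 5.0, -0.4],
    [0.0055, 0.0096, 0, 0, 0, 5.0, -0.4],
  ],
)

```text
time_s: 5.83
eef_pos: [491.5, -363.1, 115.7]
eef_rot: [[0.977, -0.213, 0.0], [-0.213, -0.977, -0.0], [0.0, 0.0, -1.0]]
force: [-0.2, -0.1, -0.7]
grip_width: 40.3
gripper_force: 25.3
```

Emit:
servo_tool(
  series=[
    [0.0063, 0.0091, 0, 0, 0, 5.0, -0.4],
    [0.0071, 0.0086, 0, 0, 0, 5.0, -0.4],
    [0.0078, 0.0079, 0, 0, 0, 5.0, -0.4],
    [0.0085, 0.0072, 0, 0, 0, 5.0, -0.4],
    [0.0091, 0.0064, 0, 0, 0, 5.0, -0.4],
    [0.0096, 0.0056, 0, 0, 0, 5.0, -0.4],
    [0, 0, 0, 0, 0, 0, -0.4],
    [0, 0, 0, 0, 0, 0, -0.4],
  ],
)

```text
time_s: 6.5
eef_pos: [516.9, -424.2, 115.4]
eef_rot: [[0.744, -0.668, 0.0], [-0.668, -0.744, -0.0], [0.0, -0.0, -1.0]]
force: [-0.6, 0.6, 0.2]
grip_width: 40.4
gripper_force: 25.3
```

```bash
python3 - <<'E'
from h import *
a=[cv2.resize(imaging.read_camera(n)[v:v+50,u:u+50,::-1],(396,396),interpolation=cv2.INTER_CUBIC) for n,u,v in(("top",288,175),("side",275,226))]
cv2.imwrite("pics/c3.png",np.hstack(a)); o=manip.get_obs(); print(o["eef_pos"],o["force"])
E
```

```text
[ 516.64563638 -423.37261263  115.04280963] [-0.49423283 -0.01053427  0.12942732]
```

View pics/c3.png

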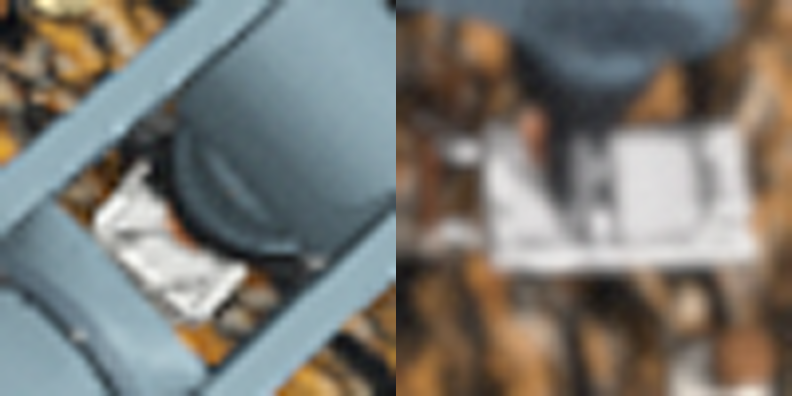

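Emit:
servo_tool(
  series=[
    [0, 0, 0.005, 0, 0, 0, -0.4],
    [0, 0, 0.005, 0, 0, 0, -0.4],
    [0, 0, 0.005, 0, 0, 0, -0.4],
    [0, 0, 0.004, 0, 0, 0, -0.4],
    [0, 0, 0.004, 0, 0, 0, -0.4],
    [0, 0, 0.004, 0, 0, 0, -0.4],
  ],
)

```text
time_s: 7.1
eef_pos: [516.8, -423.9, 87.3]
eef_rot: [[0.743, -0.67, -0.0], [-0.67, -0.743, 0.0], [-0.001, -0.0, -1.0]]
force: [1.1, 0.2, -0.8]
grip_width: 40.6
gripper_force: 25.3
```

Emit:
servo_tool(
  series=[
    [0, 0, 0.003, 0, 0, 0, -0.4],
    [0, 0, 0.003, 0, 0, 0, -0.4],
    [0, 0, 0.003, 0, 0, 0, -0.4],
    [0, 0, 0.003, 0, 0, 0, -0.4],
  ],
)

```text
time_s: 7.43
eef_pos: [517.0, -424.1, 75.8]
eef_rot: [[0.743, -0.67, 0.0], [-0.67, -0.743, -0.0], [0.0, 0.0, -1.0]]
force: [0.6, 0.3, -0.2]
grip_width: 40.4
gripper_force: 25.3
```

Emit:
servo_tool(
  series=[
    [0, 0, 0.003, 0, 0, 0, -0.4],
    [0, 0, 0.003, 0, 0, 0, -0.4],
    [0, 0, 0.003, 0, 0, 0, -0.4],
    [0, 0, 0.003, 0, 0, 0, -0.4],
    [0, 0, 0.003, 0, 0, 0, -0.4],
    [0, 0, 0.003, 0, 0, 0, -0.4],
  ],
)

```text
time_s: 7.93
eef_pos: [516.9, -424.1, 57.7]
eef_rot: [[0.743, -0.67, 0.0], [-0.67, -0.743, -0.0], [0.0, 0.0, -1.0]]
force: [0.2, -0.2, 0.9]
grip_width: 40.8
gripper_force: 25.3
```

Emit:
servo_tool(
  series=[
    [0, 0, 0.003, 0, 0, 0, -0.4],
    [0, 0, 0.003, 0, 0, 0, -0.4],
    [0, 0, 0.003, 0, 0, 0, -0.4],
    [0, 0, 0.003, 0, 0, 0, -0.4],
    [0, 0, 0.002, 0, 0, 0, -0.4],
    [0, 0, 0, 0, 0, 0, -0.4],
  ],
)

```text
time_s: 8.43
eef_pos: [516.6, -423.8, 43.3]
eef_rot: [[0.743, -0.67, -0.001], [-0.67, -0.743, 0.001], [-0.001, -0.0, -1.0]]
force: [-1.1, -0.1, -0.8]
grip_width: 40.3
gripper_force: 25.3
```

Emit:
servo_tool(
  series=[
    [0, 0, 0.001, 0, 0, 0, -0.4],
    [0, 0, 0.001, 0, 0, 0, -0.4],
    [0, 0, 0, 0, 0, 0, -0.4],
  ],
)

```text
time_s: 8.68
eef_pos: [516.9, -424.1, 41.9]
eef_rot: [[0.743, -0.67, -0.0], [-0.67, -0.743, 0.0], [-0.0, -0.0, -1.0]]
force: [-0.7, 0.3, -0.1]
grip_width: 40.4
gripper_force: 25.3
```

Emit:
servo_tool(
  series=[
    [0, 0, 0, 0, 0, 0, 0.2],
    [0, 0, 0, 0, 0, 0, 0.2],
    [0, 0, 0, 0, 0, 0, 0.2],
    [0, 0, -0.006, 0, 0, 0, 0.2],
    [0, 0, -0.008, 0, 0, 0, 0.2],
    [0, 0, -0.01, 0, 0, 0, 0.2],
    [0, 0, -0.015, 0, 0, 0, 0.2],
    [0, 0, -0.02, 0, 0, 0, 0.2],
    [0, 0, -0.02, 0, 0, 0, 0.2],
  ],
)

```text
time_s: 9.43
eef_pos: [517.0, -424.1, 123.1]
eef_rot: [[0.743, -0.67, 0.0], [-0.67, -0.743, -0.0], [0.001, 0.0, -1.0]]
force: [0.7, -0.6, 0.1]
grip_width: 51.1
gripper_force: 0.0
```

```bash
echo '[517,-424.3,120,-132.1]'>cmd.json; python3 plan.py cmd "445,-230,115,-132.1,8,0.4" "473.2,-82.9,80,-132.1,6,0.4" "473.2,-82.9,34.5,-132.1,6,0.4"
```

```text
[[-0.023,-0.012,0.0006,0,0,0,0.4],[-0.023,-0.012,0.0006,0,0,0,0.4],[-0.0229,-0.012,0.0006,0,0,0,0.4],[-0.023,-0.012,0.0006,0,0,0,0.4],[-0.0229,-0.012,0.0007,0,0,0,0.4],[-0.023,-0.012,0.0006,0,0,0,0.4],[-0.0229,-0.0119,0.0007,0,0,0,0.4],[-0.023,-0.012,0.0006,0,0,0,0.4],[-0.0129,-0.0213,0.0058,0,0,0,0.4],[-0.013,-0.0213,0.0058,0,0,0,0.4],[-0.0129,-0.0214,0.0059,0,0,0,0.4],[-0.013,-0.0213,0.0058,0,0,0,0.4]]
[[-0.0129,-0.0214,0.0059,0,0,0,0.4],[-0.013,-0.0213,0.0058,0,0,0,0.4],[0,0,0.0076,0,0,0,0.4],[0,0,0.0076,0,0,0,0.4],[0,0,0.0076,0,0,0,0.4],[0,0,0.0076,0,0,0,0.4],[0,0,0.0076,0,0,0,0.4],[0,0,0.0075,0,0,0,0.4]]
[473.2 -82.9  34.5] -132.1
```

Emit:
servo_tool(
  series=[
    [-0.023, -0.012, 0.0006, 0, 0, 0, 0.4],
    [-0.023, -0.012, 0.0006, 0, 0, 0, 0.4],
    [-0.0229, -0.012, 0.0006, 0, 0, 0, 0.4],
    [-0.023, -0.012, 0.0006, 0, 0, 0, 0.4],
    [-0.0229, -0.012, 0.0007, 0, 0, 0, 0.4],
    [-0.023, -0.012, 0.0006, 0, 0, 0, 0.4],
    [-0.0229, -0.0119, 0.0007, 0, 0, 0, 0.4],
    [-0.023, -0.012, 0.0006, 0, 0, 0, 0.4],
    [-0.0129, -0.0213, 0.0058, 0, 0, 0, 0.4],
    [-0.013, -0.0213, 0.0058, 0, 0, 0, 0.4],
    [-0.0129, -0.0214, 0.0059, 0, 0, 0, 0.4],
    [-0.013, -0.0213, 0.0058, 0, 0, 0, 0.4],
  ],
)

```text
time_s: 10.43
eef_pos: [464.3, -131.2, 94.4]
eef_rot: [[0.742, -0.67, 0.003], [-0.67, -0.742, -0.001], [0.003, -0.001, -1.0]]
force: [-0.3, 0.0, -0.0]
grip_width: 59.9
gripper_force: 0.0
```

Emit:
servo_tool(
  series=[
    [-0.0129, -0.0214, 0.0059, 0, 0, 0, 0.4],
    [-0.013, -0.0213, 0.0058, 0, 0, 0, 0.4],
    [0, 0, 0.0076, 0, 0, 0, 0.4],
    [0, 0, 0.0076, 0, 0, 0, 0.4],
    [0, 0, 0.0076, 0, 0, 0, 0.4],
    [0, 0, 0.0076, 0, 0, 0, 0.4],
    [0, 0, 0.0076, 0, 0, 0, 0.4],
    [0, 0, 0.0085, 0, 0, 0, 0.4],
    [0, 0, 0, 0, 0, 0, 0.4],
  ],
)

```text
time_s: 11.18
eef_pos: [471.5, -82.9, 32.7]
eef_rot: [[0.742, -0.671, -0.003], [-0.671, -0.742, 0.001], [-0.003, 0.001, -1.0]]
force: [-0.9, 0.4, -0.6]
grip_width: 60.0
gripper_force: 0.0
```

Emit:
servo_tool(
  series=[
    [0, 0, 0, 0, 0, 0, -0.2],
    [0, 0, 0, 0, 0, 0, -0.2],
    [0, 0, 0, 0, 0, 0, -0.2],
    [0, 0, 0, 0, 0, 0, -0.2],
    [0, 0, 0, 0, 0, 0, -0.2],
  ],
)

```text
time_s: 11.6
eef_pos: [473.1, -82.8, 34.8]
eef_rot: [[0.743, -0.67, 0.001], [-0.67, -0.743, -0.0], [0.001, -0.0, -1.0]]
force: [-0.4, -0.4, -0.3]
grip_width: 40.5
gripper_force: 25.3
```

```bash
python3 - <<'E'
from h import *
im=imaging.read_camera("top"); cv2.imwrite("pics/top2.png",im[:,:,::-1])
b=imaging.read_camera("side")
cv2.imwrite("pics/c4.png",np.hstack([cv2.resize(x[...,::-1],(396,396),interpolation=cv2.INTER_CUBIC) for x in(im[170:226,290:346],b[226:276,275:325])]))
E
```

```text
(no output)
```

View pics/c4.png

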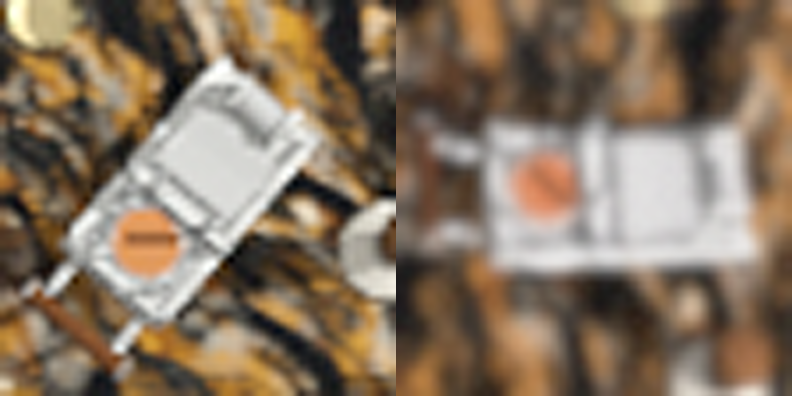

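```bash
python3 plan.py cmd "473.2,-82.9,115,-132.1,6,-0.4" "445,-230,115,-132.1,6,-0.4" "517,-424.3,115,-132.1,10,-0.4"
```

```text
[[0,0,-0.0134,0,0,0,-0.4],[0,0,-0.0134,0,0,0,-0.4],[0,0,-0.0134,0,0,0,-0.4],[0,0,-0.0134,0,0,0,-0.4],[0,0,-0.0134,0,0,0,-0.4],[0,0,-0.0135,0,0,0,-0.4],[0.013,0.0213,0,0,0,0,-0.4],[0.0129,0.0213,0,0,0,0,-0.4],[0.013,0.0214,0,0,0,0,-0.4],[0.0129,0.0213,0,0,0,0,-0.4],[0.013,0.0214,0,0,0,0,-0.4],[0.0129,0.0213,0,0,0,0,-0.4]]
[[0.0184,0.0096,0,0,0,0,-0.4],[0.0184,0.0096,0,0,0,0,-0.4],[0.0184,0.0096,0,0,0,0,-0.4],[0.0184,0.0096,0,0,0,0,-0.4],[0.0184,0.0096,0,0,0,0,-0.4],[0.0183,0.0096,0,0,0,0,-0.4],[0.0184,0.0096,0,0,0,0,-0.4],[0.0183,0.0096,0,0,0,0,-0.4],[0.0184,0.0096,0,0,0,0,-0.4],[0.0183,0.0095,0,0,0,0,-0.4]]
[ 517.  -424.3  115. ] -132.1
```

Emit:
servo_tool(
  series=[
    [0, 0, -0.0134, 0, 0, 0, -0.4],
    [0, 0, -0.0134, 0, 0, 0, -0.4],
    [0, 0, -0.0134, 0, 0, 0, -0.4],
    [0, 0, -0.0134, 0, 0, 0, -0.4],
    [0, 0, -0.0134, 0, 0, 0, -0.4],
    [0, 0, -0.0135, 0, 0, 0, -0.4],
    [0.013, 0.0213, 0, 0, 0, 0, -0.4],
    [0.0129, 0.0213, 0, 0, 0, 0, -0.4],
    [0.013, 0.0214, 0, 0, 0, 0, -0.4],
    [0.0129, 0.0213, 0, 0, 0, 0, -0.4],
    [0.013, 0.0214, 0, 0, 0, 0, -0.4],
    [0.0129, 0.0213, 0, 0, 0, 0, -0.4],
  ],
)

```text
time_s: 12.7
eef_pos: [444.4, -230.9, 115.2]
eef_rot: [[0.743, -0.67, 0.0], [-0.67, -0.743, -0.0], [0.0, -0.0, -1.0]]
force: [0.5, 0.9, -0.0]
grip_width: 40.6
gripper_force: 25.4
```

Emit:
servo_tool(
  series=[
    [0.0184, 0.0096, 0, 0, 0, 0, -0.4],
    [0.0184, 0.0096, 0, 0, 0, 0, -0.4],
    [0.0184, 0.0096, 0, 0, 0, 0, -0.4],
    [0.0184, 0.0096, 0, 0, 0, 0, -0.4],
    [0.0184, 0.0096, 0, 0, 0, 0, -0.4],
    [0.0183, 0.0096, 0, 0, 0, 0, -0.4],
    [0.0184, 0.0096, 0, 0, 0, 0, -0.4],
    [0.0183, 0.0096, 0, 0, 0, 0, -0.4],
    [0.0184, 0.0096, 0, 0, 0, 0, -0.4],
    [0.0183, 0.0095, 0, 0, 0, 0, -0.4],
    [0, 0, 0, 0, 0, 0, -0.4],
    [0, 0, 0, 0, 0, 0, -0.4],
  ],
)

```text
time_s: 13.7
eef_pos: [516.8, -424.6, 114.6]
eef_rot: [[0.742, -0.67, -0.0], [-0.67, -0.742, 0.0], [-0.0, -0.0, -1.0]]
force: [0.2, 0.3, -0.2]
grip_width: 40.5
gripper_force: 25.4
```

Emit:
servo_tool(
  series=[
    [0, 0, 0.005, 0, 0, 0, -0.4],
    [0, 0, 0.005, 0, 0, 0, -0.4],
    [0, 0, 0.005, 0, 0, 0, -0.4],
    [0, 0, 0.004, 0, 0, 0, -0.4],
    [0, 0, 0.004, 0, 0, 0, -0.4],
    [0, 0, 0.004, 0, 0, 0, -0.4],
  ],
)

```text
time_s: 14.2
eef_pos: [516.9, -423.7, 87.5]
eef_rot: [[0.743, -0.67, -0.0], [-0.67, -0.743, 0.0], [-0.0, -0.0, -1.0]]
force: [-0.3, -0.2, 0.9]
grip_width: 40.5
gripper_force: 25.4
```

Emit:
servo_tool(
  series=[
    [0, 0, 0.003, 0, 0, 0, -0.4],
    [0, 0, 0.003, 0, 0, 0, -0.4],
    [0, 0, 0.003, 0, 0, 0, -0.4],
    [0, 0, 0.003, 0, 0, 0, -0.4],
  ],
)

```text
time_s: 14.53
eef_pos: [517.0, -424.2, 75.8]
eef_rot: [[0.743, -0.67, 0.0], [-0.67, -0.743, -0.0], [0.0, 0.0, -1.0]]
force: [-0.0, 0.1, -0.5]
grip_width: 41.1
gripper_force: 25.4
```

Down to about 56, release.

Emit:
servo_tool(
  series=[
    [0, 0, 0.003, 0, 0, 0, -0.4],
    [0, 0, 0.003, 0, 0, 0, -0.4],
    [0, 0, 0.003, 0, 0, 0, -0.4],
    [0, 0, 0.003, 0, 0, 0, -0.4],
    [0, 0, 0.003, 0, 0, 0, -0.4],
    [0, 0, 0.003, 0, 0, 0, -0.4],
    [0, 0, 0.002, 0, 0, 0, -0.4],
    [0, 0, 0, 0, 0, 0, -0.4],
  ],
)

```text
time_s: 15.2
eef_pos: [516.7, -423.8, 55.3]
eef_rot: [[0.743, -0.67, -0.001], [-0.67, -0.743, 0.001], [-0.001, -0.0, -1.0]]
force: [0.8, 0.2, -0.2]
grip_width: 40.6
gripper_force: 25.4
```

Emit:
servo_tool(
  series=[
    [0, 0, 0, 0, 0, 0, 0.2],
    [0, 0, 0, 0, 0, 0, 0.2],
    [0, 0, 0, 0, 0, 0, 0.2],
    [0, 0, -0.006, 0, 0, 0, 0.2],
    [0, 0, -0.008, 0, 0, 0, 0.2],
    [0, 0, -0.01, 0, 0, 0, 0.2],
    [0, 0, -0.02, 0, 0, 0, 0.2],
    [0, 0, -0.02, 0, 0, 0, 0.2],
  ],
)

```text
time_s: 15.87
eef_pos: [516.8, -423.9, 121.2]
eef_rot: [[0.743, -0.67, -0.0], [-0.67, -0.743, 0.0], [-0.001, -0.0, -1.0]]
force: [-0.3, 1.0, 0.5]
grip_width: 51.3
gripper_force: 0.0
```

```bash
echo '[517,-424.3,120,-132.1]'>cmd.json; python3 plan.py cmd "445,-230,115,-42.1,14,0.4" "437.5,-39.4,80,-42.1,7,0.4" "437.5,-39.4,34.5,-42.1,6,0.4"
```

```text
[[-0.0131,-0.0068,0.0004,0,0,-6.4,0.4],[-0.0123,-0.0083,0.0004,0,0,-6.4,0.4],[-0.0113,-0.0096,0.0003,0,0,-6.4,0.4],[-0.0101,-0.0108,0.0004,0,0,-6.4,0.4],[-0.0089,-0.0118,0.0003,0,0,-6.4,0.4],[-0.0075,-0.0128,0.0004,0,0,-6.4,0.4],[-0.006,-0.0135,0.0003,0,0,-6.4,0.4],[-0.0045,-0.0141,0.0004,0,0,-6.5,0.4],[-0.0029,-0.0145,0.0003,0,0,-6.4,0.4],[-0.0012,-0.0148,0.0004,0,0,-6.5,0.4],[0.0005,-0.0148,0.0003,0,0,-6.4,0.4],[0.0021,-0.0146,0.0004,0,0,-6.5,0.4]]
[[0.0037,-0.0143,0.0003,0,0,-6.4,0.4],[0.0054,-0.0138,0.0004,0,0,-6.5,0.4],[0.0195,-0.0191,0.005,0,0,0,0.4],[0.0195,-0.019,0.005,0,0,0,0.4],[0.0195,-0.0191,0.005,0,0,0,0.4],[0.0195,-0.019,0.005,0,0,0,0.4],[0.0195,-0.0191,0.005,0,0,0,0.4],[0.0194,-0.019,0.005,0,0,0,0.4],[0.0195,-0.0191,0.005,0,0,0,0.4],[0,0,0.0076,0,0,0,0.4],[0,0,0.0076,0,0,0,0.4],[0,0,0.0076,0,0,0,0.4]]
[[0,0,0.0076,0,0,0,0.4],[0,0,0.0075,0,0,0,0.4],[0,0,0.0076,0,0,0,0.4]]
[437.5 -39.4  34.5] -42.1
```

Emit:
servo_tool(
  series=[
    [-0.0131, -0.0068, 0.0004, 0, 0, -6.4, 0.4],
    [-0.0123, -0.0083, 0.0004, 0, 0, -6.4, 0.4],
    [-0.0113, -0.0096, 0.0003, 0, 0, -6.4, 0.4],
    [-0.0101, -0.0108, 0.0004, 0, 0, -6.4, 0.4],
    [-0.0089, -0.0118, 0.0003, 0, 0, -6.4, 0.4],
    [-0.0075, -0.0128, 0.0004, 0, 0, -6.4, 0.4],
    [-0.006, -0.0135, 0.0003, 0, 0, -6.4, 0.4],
    [-0.0045, -0.0141, 0.0004, 0, 0, -6.5, 0.4],
    [-0.0029, -0.0145, 0.0003, 0, 0, -6.4, 0.4],
    [-0.0012, -0.0148, 0.0004, 0, 0, -6.5, 0.4],
    [0.0005, -0.0148, 0.0003, 0, 0, -6.4, 0.4],
    [0.0021, -0.0146, 0.0004, 0, 0, -6.5, 0.4],
  ],
)

```text
time_s: 16.87
eef_pos: [455.3, -257.4, 117.1]
eef_rot: [[0.815, 0.579, 0.002], [0.579, -0.815, -0.001], [0.0, 0.002, -1.0]]
force: [-0.2, -0.5, 0.2]
grip_width: 59.5
gripper_force: 0.0
```

Emit:
servo_tool(
  series=[
    [0.0037, -0.0143, 0.0003, 0, 0, -6.4, 0.4],
    [0.0054, -0.0138, 0.0004, 0, 0, -6.5, 0.4],
    [0.0195, -0.0191, 0.005, 0, 0, 0, 0.4],
    [0.0195, -0.019, 0.005, 0, 0, 0, 0.4],
    [0.0195, -0.0191, 0.005, 0, 0, 0, 0.4],
    [0.0195, -0.019, 0.005, 0, 0, 0, 0.4],
    [0.0195, -0.0191, 0.005, 0, 0, 0, 0.4],
    [0.0194, -0.019, 0.005, 0, 0, 0, 0.4],
    [0.0195, -0.0191, 0.005, 0, 0, 0, 0.4],
    [0, 0, 0.0076, 0, 0, 0, 0.4],
    [0, 0, 0.0076, 0, 0, 0, 0.4],
    [0, 0, 0.0076, 0, 0, 0, 0.4],
  ],
)

```text
time_s: 17.87
eef_pos: [438.1, -39.8, 57.6]
eef_rot: [[0.669, 0.743, 0.002], [0.743, -0.669, -0.001], [0.001, 0.002, -1.0]]
force: [0.6, 0.3, 0.4]
grip_width: 59.8
gripper_force: 0.0
```

```bash
python3 - <<'E'
from h import *
im=imaging.read_camera("top"); b=imaging.read_camera("side")
cv2.imwrite("pics/c5.png",np.hstack([cv2.resize(x[...,::-1],(396,396),interpolation=cv2.INTER_CUBIC) for x in(im[170:226,290:346],b[226:276,275:325])]))
print(manip.get_obs()["eef_pos"])
E
```

```text
[436.73440273 -39.96477525  56.4090286 ]
```

View pics/c5.png

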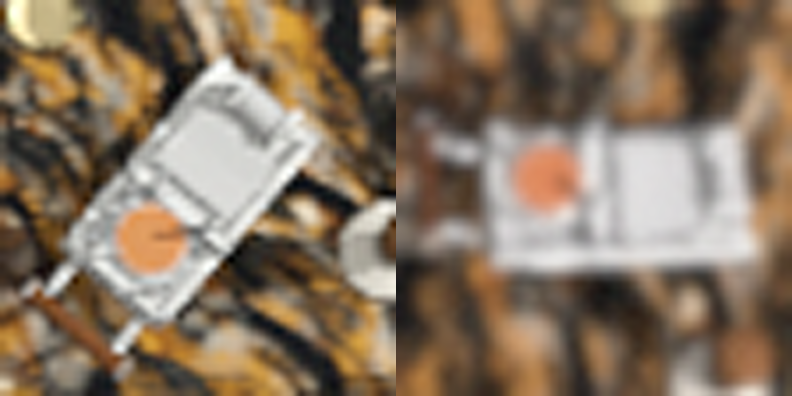

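Emit:
servo_tool(
  series=[
    [0, 0, 0.0076, 0, 0, 0, 0.4],
    [0, 0, 0.0075, 0, 0, 0, 0.4],
    [0, 0, 0.0076, 0, 0, 0, 0.4],
    [0, 0, 0, 0, 0, 0, 0.4],
  ],
)

```text
time_s: 18.3
eef_pos: [435.9, -39.3, 32.8]
eef_rot: [[0.67, 0.742, -0.003], [0.742, -0.67, 0.001], [-0.001, -0.003, -1.0]]
force: [0.2, 0.5, 0.1]
grip_width: 59.9
gripper_force: 0.0
```

Emit:
servo_tool(
  series=[
    [0, 0, 0, 0, 0, 0, -0.2],
    [0, 0, 0, 0, 0, 0, -0.2],
    [0, 0, 0, 0, 0, 0, -0.2],
    [0, 0, 0, 0, 0, 0, -0.2],
    [0, 0, 0, 0, 0, 0, -0.2],
  ],
)

```text
time_s: 18.72
eef_pos: [437.3, -39.3, 34.7]
eef_rot: [[0.67, 0.743, 0.001], [0.743, -0.67, -0.0], [0.0, 0.001, -1.0]]
force: [0.8, 1.0, -0.7]
grip_width: 40.6
gripper_force: 25.3
```

```bash
python3 plan.py cmd "437.5,-39.4,115,-42.1,6,-0.4" "445,-230,115,-42.1,8,-0.4" "517,-424.3,115,-132.1,18,-0.4"
```

```text
[[0,0,-0.0134,0,0,0,-0.4],[0,0,-0.0134,0,0,0,-0.4],[0,0,-0.0134,0,0,0,-0.4],[0,0,-0.0134,0,0,0,-0.4],[0,0,-0.0135,0,0,0,-0.4],[0,0,-0.0134,0,0,0,-0.4],[-0.0171,0.0167,0,0,0,0,-0.4],[-0.017,0.0167,0,0,0,0,-0.4],[-0.0171,0.0167,0,0,0,0,-0.4],[-0.017,0.0167,0,0,0,0,-0.4],[-0.0171,0.0166,0,0,0,0,-0.4],[-0.017,0.0167,0,0,0,0,-0.4]]
[[-0.0171,0.0166,0,0,0,0,-0.4],[-0.017,0.0167,0,0,0,0,-0.4],[-0.0053,0.0102,0,0,0,5.0,-0.4],[-0.0044,0.0106,0,0,0,5.0,-0.4],[-0.0035,0.011,0,0,0,5.0,-0.4],[-0.0025,0.0112,0,0,0,5.0,-0.4],[-0.0015,0.0114,0,0,0,5.0,-0.4],[-0.0005,0.0115,0,0,0,5.0,-0.4],[0.0005,0.0115,0,0,0,5.0,-0.4],[0.0015,0.0114,0,0,0,5.0,-0.4],[0.0025,0.0112,0,0,0,5.0,-0.4],[0.0034,0.011,0,0,0,5.0,-0.4]]
[[0.0044,0.0107,0,0,0,5.0,-0.4],[0.0053,0.0102,0,0,0,5.0,-0.4],[0.0062,0.0097,0,0,0,5.0,-0.4],[0.007,0.0092,0,0,0,5.0,-0.4],[0.0078,0.0085,0,0,0,5.0,-0.4],[0.0085,0.0078,0,0,0,5.0,-0.4],[0.0091,0.007,0,0,0,5.0,-0.4],[0.0096,0.0063,0,0,0,5.0,-0.4]]
[ 517.  -424.3  115. ] -132.1
```

Emit:
servo_tool(
  series=[
    [0, 0, -0.0134, 0, 0, 0, -0.4],
    [0, 0, -0.0134, 0, 0, 0, -0.4],
    [0, 0, -0.0134, 0, 0, 0, -0.4],
    [0, 0, -0.0134, 0, 0, 0, -0.4],
    [0, 0, -0.0135, 0, 0, 0, -0.4],
    [0, 0, -0.0134, 0, 0, 0, -0.4],
    [-0.0171, 0.0167, 0, 0, 0, 0, -0.4],
    [-0.017, 0.0167, 0, 0, 0, 0, -0.4],
    [-0.0171, 0.0167, 0, 0, 0, 0, -0.4],
    [-0.017, 0.0167, 0, 0, 0, 0, -0.4],
    [-0.0171, 0.0166, 0, 0, 0, 0, -0.4],
    [-0.017, 0.0167, 0, 0, 0, 0, -0.4],
  ],
)

```text
time_s: 19.72
eef_pos: [442.9, -183.3, 115.2]
eef_rot: [[0.67, 0.743, 0.0], [0.743, -0.67, -0.0], [0.0, 0.0, -1.0]]
force: [0.2, -1.0, 0.3]
grip_width: 40.1
gripper_force: 25.4
```

Emit:
servo_tool(
  series=[
    [-0.0171, 0.0166, 0, 0, 0, 0, -0.4],
    [-0.017, 0.0167, 0, 0, 0, 0, -0.4],
    [-0.0053, 0.0102, 0, 0, 0, 5.0, -0.4],
    [-0.0044, 0.0106, 0, 0, 0, 5.0, -0.4],
    [-0.0035, 0.011, 0, 0, 0, 5.0, -0.4],
    [-0.0025, 0.0112, 0, 0, 0, 5.0, -0.4],
    [-0.0015, 0.0114, 0, 0, 0, 5.0, -0.4],
    [-0.0005, 0.0115, 0, 0, 0, 5.0, -0.4],
    [0.0005, 0.0115, 0, 0, 0, 5.0, -0.4],
    [0.0015, 0.0114, 0, 0, 0, 5.0, -0.4],
    [0.0025, 0.0112, 0, 0, 0, 5.0, -0.4],
    [0.0034, 0.011, 0, 0, 0, 5.0, -0.4],
  ],
)

```text
time_s: 20.72
eef_pos: [485.1, -338.1, 115.0]
eef_rot: [[0.999, -0.04, -0.0], [-0.04, -0.999, 0.0], [-0.0, -0.0, -1.0]]
force: [-0.0, -0.7, -0.8]
grip_width: 41.1
gripper_force: 25.4
```

Emit:
servo_tool(
  series=[
    [0.0044, 0.0107, 0, 0, 0, 5.0, -0.4],
    [0.0053, 0.0102, 0, 0, 0, 5.0, -0.4],
    [0.0062, 0.0097, 0, 0, 0, 5.0, -0.4],
    [0.007, 0.0092, 0, 0, 0, 5.0, -0.4],
    [0.0078, 0.0085, 0, 0, 0, 5.0, -0.4],
    [0.0085, 0.0078, 0, 0, 0, 5.0, -0.4],
    [0.0091, 0.007, 0, 0, 0, 5.0, -0.4],
    [0.0096, 0.0063, 0, 0, 0, 5.0, -0.4],
    [0, 0, 0, 0, 0, 0, -0.4],
    [0, 0, 0, 0, 0, 0, -0.4],
  ],
)

```text
time_s: 21.55
eef_pos: [516.7, -424.1, 114.8]
eef_rot: [[0.744, -0.668, -0.0], [-0.668, -0.744, 0.0], [-0.0, -0.0, -1.0]]
force: [0.3, 0.7, 0.6]
grip_width: 40.6
gripper_force: 25.4
```

Emit:
servo_tool(
  series=[
    [0, 0, 0.005, 0, 0, 0, -0.4],
    [0, 0, 0.005, 0, 0, 0, -0.4],
    [0, 0, 0.005, 0, 0, 0, -0.4],
    [0, 0, 0.004, 0, 0, 0, -0.4],
    [0, 0, 0.004, 0, 0, 0, -0.4],
    [0, 0, 0.004, 0, 0, 0, -0.4],
  ],
)

```text
time_s: 22.05
eef_pos: [516.8, -423.8, 87.4]
eef_rot: [[0.743, -0.669, -0.0], [-0.669, -0.743, 0.0], [-0.0, -0.0, -1.0]]
force: [0.2, -0.6, 0.4]
grip_width: 40.5
gripper_force: 25.4
```

Emit:
servo_tool(
  series=[
    [0, 0, 0.003, 0, 0, 0, -0.4],
    [0, 0, 0.003, 0, 0, 0, -0.4],
    [0, 0, 0.003, 0, 0, 0, -0.4],
    [0, 0, 0.003, 0, 0, 0, -0.4],
    [0, 0, 0.003, 0, 0, 0, -0.4],
    [0, 0, 0.003, 0, 0, 0, -0.4],
    [0, 0, 0, 0, 0, 0, -0.4],
  ],
)

```text
time_s: 22.63
eef_pos: [516.5, -423.8, 69.1]
eef_rot: [[0.743, -0.67, -0.001], [-0.67, -0.743, 0.001], [-0.001, -0.0, -1.0]]
force: [-0.4, -0.0, 0.3]
grip_width: 40.8
gripper_force: 25.4
```

Emit:
servo_tool(
  series=[
    [0, 0, 0, 0, 0, 0, 0.2],
    [0, 0, 0, 0, 0, 0, 0.2],
    [0, 0, 0, 0, 0, 0, 0.2],
    [0, 0, -0.006, 0, 0, 0, 0.2],
    [0, 0, -0.01, 0, 0, 0, 0.2],
    [0, 0, -0.014, 0, 0, 0, 0.2],
    [0, 0, -0.02, 0, 0, 0, 0.2],
  ],
)

```text
time_s: 23.22
eef_pos: [516.4, -423.6, 120.5]
eef_rot: [[0.743, -0.67, -0.001], [-0.67, -0.743, 0.001], [-0.002, -0.0, -1.0]]
force: [0.2, -0.1, 0.2]
grip_width: 51.1
gripper_force: 0.0
```

```bash
echo '[517,-424.3,120,-132.1]'>cmd.json; python3 plan.py cmd "445,-330,120,-42.1,14,-0.39"; cp cmd.json cmd_a.json;  python3 plan.py cmd "469.3,-381.6,110,-42.1,4,-0.39" "469.3,-381.6,80,-42.1,4,-0.39"
```

```text
[[-0.0083,-0.0015,0,0,0,-6.4,-0.39],[-0.0081,-0.0025,0,0,0,-6.4,-0.39],[-0.0078,-0.0034,0,0,0,-6.4,-0.39],[-0.0074,-0.0042,0,0,0,-6.4,-0.39],[-0.0068,-0.005,0,0,0,-6.4,-0.39],[-0.0062,-0.0057,0,0,0,-6.4,-0.39],[-0.0056,-0.0064,0,0,0,-6.4,-0.39],[-0.0048,-0.007,0,0,0,-6.5,-0.39],[-0.004,-0.0075,0,0,0,-6.4,-0.39],[-0.0032,-0.0079,0,0,0,-6.5,-0.39],[-0.0022,-0.0082,0,0,0,-6.4,-0.39],[-0.0013,-0.0083,0,0,0,-6.5,-0.39]]
[[-0.0004,-0.0085,0,0,0,-6.4,-0.39],[0.0006,-0.0084,0,0,0,-6.5,-0.39]]
[ 445. -330.  120.] -42.1
[[-0.0055,0.0132,0.0025,0,0,0,-0.39],[-0.0055,0.0131,0.0025,0,0,0,-0.39],[-0.0055,0.0132,0.0025,0,0,0,-0.39],[-0.0055,0.0131,0.0025,0,0,0,-0.39],[0,0,0.0075,0,0,0,-0.39],[0,0,0.0075,0,0,0,-0.39],[0,0,0.0075,0,0,0,-0.39],[0,0,0.0075,0,0,0,-0.39]]
[ 469.3 -381.6   80. ] -42.1
```

Emit:
servo_tool(
  series=[
    [-0.0083, -0.0015, 0, 0, 0, -6.4, -0.39],
    [-0.0081, -0.0025, 0, 0, 0, -6.4, -0.39],
    [-0.0078, -0.0034, 0, 0, 0, -6.4, -0.39],
    [-0.0074, -0.0042, 0, 0, 0, -6.4, -0.39],
    [-0.0068, -0.005, 0, 0, 0, -6.4, -0.39],
    [-0.0062, -0.0057, 0, 0, 0, -6.4, -0.39],
    [-0.0056, -0.0064, 0, 0, 0, -6.4, -0.39],
    [-0.0048, -0.007, 0, 0, 0, -6.5, -0.39],
    [-0.004, -0.0075, 0, 0, 0, -6.4, -0.39],
    [-0.0032, -0.0079, 0, 0, 0, -6.5, -0.39],
    [-0.0022, -0.0082, 0, 0, 0, -6.4, -0.39],
    [-0.0013, -0.0083, 0, 0, 0, -6.5, -0.39],
  ],
)

```text
time_s: 24.22
eef_pos: [455.5, -343.5, 122.0]
eef_rot: [[0.815, 0.579, 0.002], [0.579, -0.815, -0.002], [0.0, 0.002, -1.0]]
force: [-0.1, 0.2, 0.1]
grip_width: 26.3
gripper_force: 0.0
```

Emit:
servo_tool(
  series=[
    [-0.0004, -0.0085, 0, 0, 0, -6.4, -0.39],
    [0.0006, -0.0084, 0, 0, 0, -6.5, -0.39],
    [0, 0, 0, 0, 0, 0, -0.39],
  ],
)

```text
time_s: 24.47
eef_pos: [444.6, -329.2, 121.5]
eef_rot: [[0.667, 0.745, 0.001], [0.745, -0.667, -0.001], [-0.0, 0.001, -1.0]]
force: [-0.2, 0.1, 1.1]
grip_width: 26.2
gripper_force: 0.0
```

```bash
python3 - <<'E'
from h import *
im=imaging.read_camera("top"); b=imaging.read_camera("side")
cv2.imwrite("pics/top3.png",im[...,::-1]);cv2.imwrite("pics/side3.png",b[...,::-1])
cv2.imwrite("pics/c6.png",np.hstack([cv2.resize(x[...,::-1],(396,396),interpolation=cv2.INTER_CUBIC) for x in(im[170:226,290:346],b[226:276,275:325])]))
print(manip.get_obs()["eef_pos"])
E
```

```text
[ 445.38740092 -330.43310241  121.47775603]
```

View pics/c6.png

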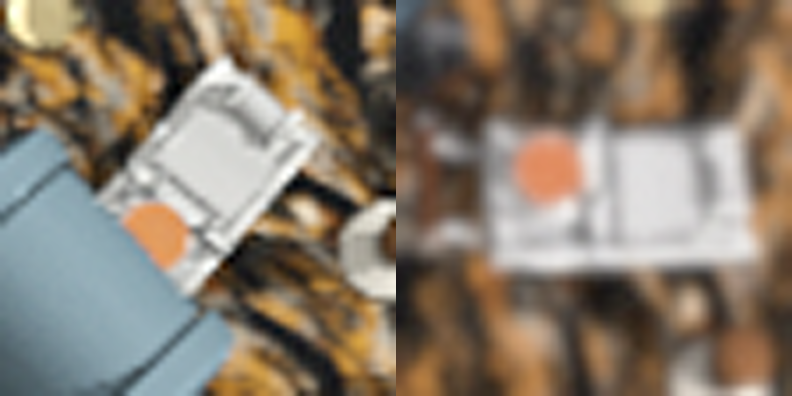

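Emit:
servo_tool(
  series=[
    [-0.0055, 0.0132, 0.0025, 0, 0, 0, -0.39],
    [-0.0055, 0.0131, 0.0025, 0, 0, 0, -0.39],
    [-0.0055, 0.0132, 0.0025, 0, 0, 0, -0.39],
    [-0.0055, 0.0131, 0.0025, 0, 0, 0, -0.39],
    [0, 0, 0.0075, 0, 0, 0, -0.39],
    [0, 0, 0.0075, 0, 0, 0, -0.39],
    [0, 0, 0.0075, 0, 0, 0, -0.39],
    [0, 0, 0.0075, 0, 0, 0, -0.39],
    [0, 0, 0, 0, 0, 0, -0.39],
  ],
)

```text
time_s: 25.32
eef_pos: [467.9, -379.6, 77.6]
eef_rot: [[0.67, 0.742, -0.003], [0.742, -0.67, 0.003], [0.001, -0.004, -1.0]]
force: [0.1, -0.2, -1.1]
grip_width: 25.8
gripper_force: 0.0
```

Emit:
servo_tool(
  series=[
    [0, 0, 0.005, 0, 0, 0, -0.39],
    [0, 0, 0.005, 0, 0, 0, -0.39],
    [0, 0, 0.005, 0, 0, 0, -0.39],
    [0, 0, 0.005, 0, 0, 0, -0.39],
    [0, 0, 0, 0, 0, 0, -0.39],
  ],
)

```text
time_s: 25.73
eef_pos: [468.6, -380.8, 58.8]
eef_rot: [[0.67, 0.742, -0.001], [0.742, -0.67, 0.001], [0.0, -0.002, -1.0]]
force: [0.3, 0.2, 0.3]
grip_width: 26.3
gripper_force: 0.0
```

Emit:
servo_tool(
  series=[
    [0, 0, 0.005, 0, 0, 0, -0.39],
    [0, 0, 0.005, 0, 0, 0, -0.39],
    [0, 0, 0.004, 0, 0, 0, -0.39],
    [0, 0, 0, 0, 0, 0, -0.39],
    [0, 0, 0, 0, 0, 0, -0.39],
  ],
)

```text
time_s: 26.15
eef_pos: [469.0, -381.2, 45.6]
eef_rot: [[0.67, 0.743, -0.0], [0.743, -0.67, 0.001], [0.0, -0.001, -1.0]]
force: [-0.8, -0.4, -0.3]
grip_width: 25.8
gripper_force: 0.0
```

Emit:
servo_tool(
  series=[
    [0, 0, 0, 0, 0, 0, -0.9],
    [0, 0, 0, 0, 0, 0, -0.9],
    [0, 0, 0, 0, 0, 0, -0.9],
    [0, 0, 0, 0, 0, 0, -0.9],
    [0, 0, 0, 0, 0, 0, -0.9],
    [0, 0, 0, 0, 0, 0, -0.9],
  ],
  grip_force=60,
)

```text
time_s: 26.65
eef_pos: [468.9, -381.2, 46.2]
eef_rot: [[0.67, 0.743, -0.001], [0.743, -0.67, 0.0], [-0.0, -0.001, -1.0]]
force: [-3.9, 3.7, 5.1]
grip_width: 9.6
gripper_force: 58.8
```

```bash
python3 - <<'E'
from h import *
o=manip.get_obs(); a=-.735; print(o["eef_pos"],o["force"],"along xd:",np.dot(o["eef_pos"][:2]-np.array([516.7,-424.5]),[np.cos(a),np.sin(a)]),"F",np.dot(o["force"][:2],[np.cos(a),np.sin(a)]))
E
```

```text
[ 468.92887127 -381.24514531   46.22270853] [-3.94991937  3.6746263   5.07950573] along xd: -64.44424238988769 F -5.394328861395327
```

Emit:
servo_tool(
  series=[
    [0, -0.003, 0, 0, 0, 0, -0.9],
    [0, -0.004, 0, 0, 0, 0, -0.9],
    [0, -0.005, 0, 0, 0, 0, -0.9],
    [0, -0.005, 0, 0, 0, 0, -0.9],
    [0, -0.005, 0, 0, 0, 0, -0.9],
    [0, -0.005, 0, 0, 0, 0, -0.9],
    [0, -0.005, 0, 0, 0, 0, -0.9],
  ],
)

```text
time_s: 27.23
eef_pos: [446.7, -361.5, 46.3]
eef_rot: [[0.67, 0.742, 0.004], [0.742, -0.67, -0.004], [-0.0, 0.006, -1.0]]
force: [4.8, -5.3, -5.3]
grip_width: 10.0
gripper_force: 58.5
```

Emit:
servo_tool(
  series=[
    [0, -0.005, 0, 0, 0, 0, -0.9],
    [0, -0.005, 0, 0, 0, 0, -0.9],
    [0, -0.005, 0, 0, 0, 0, -0.9],
    [0, -0.005, 0, 0, 0, 0, -0.9],
    [0, -0.005, 0, 0, 0, 0, -0.9],
    [0, -0.004, 0, 0, 0, 0, -0.9],
    [0, -0.003, 0, 0, 0, 0, -0.9],
    [0, -0.002, 0, 0, 0, 0, -0.9],
    [0, 0, 0, 0, 0, 0, -0.9],
    [0, 0, 0, 0, 0, 0, -0.9],
  ],
)

```text
time_s: 28.07
eef_pos: [421.3, -339.0, 46.3]
eef_rot: [[0.67, 0.742, 0.003], [0.742, -0.67, -0.004], [-0.001, 0.005, -1.0]]
force: [4.0, -5.7, -6.0]
grip_width: 9.8
gripper_force: 58.6
```

```bash
python3 - <<'E'
from h import *
im=imaging.read_camera("top"); b=imaging.read_camera("side")
cv2.imwrite("pics/top4.png",im[...,::-1]);cv2.imwrite("pics/side4.png",b[...,::-1])
cv2.imwrite("pics/c7.png",np.hstack([cv2.resize(x[...,::-1],(396,396),interpolation=cv2.INTER_CUBIC) for x in(im[180:225,280:325],b[228:273,265:310])]))
a=-.735; u=[np.cos(a),np.sin(a)]
P=[]
for i in range(6):
    imaging.read_camera("top"); o=manip.get_obs(); P.append([np.dot(o["eef_pos"][:2]-np.array([516.7,-424.5]),u),np.dot(o["eef_pos"][:2]-np.array([516.7,-424.5]),[-u[1],u[0]]),np.dot(o["force"][:2],u),o["grip_width"],o["eef_pos"][2]])
print(np.round(P,2))
E
```

```text
[[-127.97   -0.55    6.85   10.18   46.29]
 [-127.92   -0.56    6.85   10.26   46.35]
 [-127.95   -0.54    6.9    10.07   46.3 ]
 [-127.93   -0.56    6.31    9.75   46.33]
 [-127.93   -0.56    7.09    9.99   46.32]
 [-127.94   -0.56    7.85   10.22   46.3 ]]
```

View pics/c7.png

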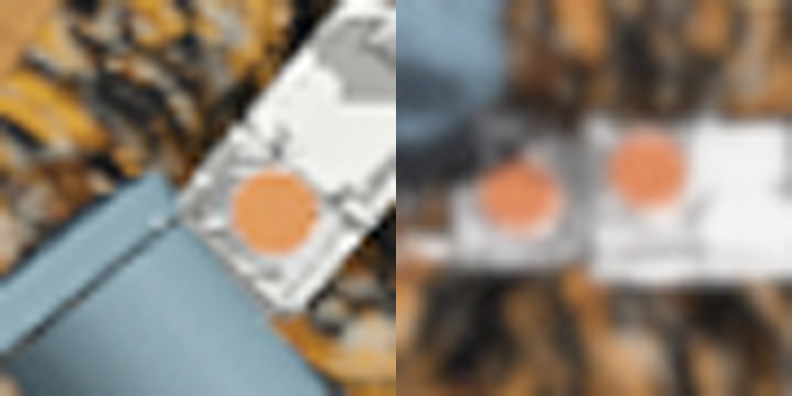

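Emit:
servo_tool(
  series=[
    [0, -0.001, 0, 0, 0, 0, -0.9],
    [0, -0.001, 0, 0, 0, 0, -0.9],
    [0, -0.0005, 0, 0, 0, 0, -0.9],
    [0, 0, 0, 0, 0, 0, -0.9],
    [0, 0, 0, 0, 0, 0, -0.9],
    [0, 0, 0, 0, 0, 0, -0.9],
  ],
)

```text
time_s: 28.97
eef_pos: [419.6, -337.5, 46.3]
eef_rot: [[0.67, 0.742, 0.004], [0.742, -0.67, -0.004], [-0.001, 0.006, -1.0]]
force: [3.7, -5.5, -6.5]
grip_width: 10.0
gripper_force: 58.5
```

```bash
python3 - <<'E'
from fit import *
b=imaging.read_camera("side")[...,::-1]; cv2.imwrite("pics/side5.png",b)
cv2.imwrite("pics/c8.png",cv2.resize(b[236:266,265:305],(800,600),interpolation=cv2.INTER_CUBIC))
o=manip.get_obs(); a=-.735; u=[np.cos(a),np.sin(a)]
print(np.dot(o["eef_pos"][:2]-np.array([516.7,-424.5]),u)+64.44,o["force"])
q=[516.7,-424.5,-.735]; xs=np.arange(-60,-8,2.)
for f in("side4","side5"):
  im=cv2.imread(f"pics/{f}.png").astype(np.float32)
  for y0,y1,z in((-20,20,28.5),(-24,-21,28.5),(-34,-30,12)):
    r=[]
    for x in xs:
        uv=proj("side",world(np.c_[np.full(9,x),np.linspace(y0,y1,9),np.full(9,z)],q)).astype(np.float32)
        r.append(int(cv2.remap(im,uv[:,:1],uv[:,1:],cv2.INTER_CUBIC).mean()))
    print(f,y0,z,list(zip(xs.astype(int).tolist(),r)))
E
```

```text
-65.95405304443281 [ 4.47042752 -5.65957532 -6.23972276]
side4 -20 28.5 [(-60, 150), (-58, 155), (-56, 159), (-54, 161), (-52, 163), (-50, 165), (-48, 164), (-46, 160), (-44, 154), (-42, 148), (-40, 143), (-38, 141), (-36, 141), (-34, 141), (-32, 144), (-30, 149), (-28, 156), (-26, 164), (-24, 170), (-22, 175), (-20, 177), (-18, 178), (-16, 177), (-14, 175), (-12, 173), (-10, 171)]
side4 -24 28.5 [(-60, 189), (-58, 191), (-56, 193), (-54, 193), (-52, 191), (-50, 186), (-48, 177), (-46, 170), (-44, 163), (-42, 161), (-40, 160), (-38, 163), (-36, 165), (-34, 163), (-32, 167), (-30, 174), (-28, 189), (-26, 204), (-24, 217), (-22, 223), (-20, 222), (-18, 223), (-16, 223), (-14, 221), (-12, 219), (-10, 216)]
side4 -34 12 [(-60, 131), (-58, 131), (-56, 130), (-54, 131), (-52, 130), (-50, 128), (-48, 125), (-46, 124), (-44, 123), (-42, 123), (-40, 122), (-38, 120), (-36, 122), (-34, 125), (-32, 134), (-30, 150), (-28, 167), (-26, 186), (-24, 197), (-22, 207), (-20, 210), (-18, 212), (-16, 212), (-14, 211), (-12, 210), (-10, 211)]
side5 -20 28.5 [(-60, 152), (-58, 155), (-56, 158), (-54, 160
[... 220 characters left out ...]
-16, 176), (-14, 174), (-12, 172), (-10, 171)]
side5 -24 28.5 [(-60, 187), (-58, 181), (-56, 177), (-54, 175), (-52, 170), (-50, 165), (-48, 158), (-46, 154), (-44, 153), (-42, 156), (-40, 165), (-38, 174), (-36, 178), (-34, 172), (-32, 168), (-30, 169), (-28, 179), (-26, 194), (-24, 210), (-22, 220), (-20, 222), (-18, 223), (-16, 221), (-14, 218), (-12, 216), (-10, 214)]
side5 -34 12 [(-60, 129), (-58, 130), (-56, 131), (-54, 131), (-52, 130), (-50, 128), (-48, 126), (-46, 125), (-44, 126), (-42, 128), (-40, 129), (-38, 126), (-36, 125), (-34, 126), (-32, 133), (-30, 147), (-28, 163), (-26, 182), (-24, 194), (-22, 204), (-20, 206), (-18, 209), (-16, 211), (-14, 212), (-12, 212), (-10, 213)]
```

View pics/c8.png

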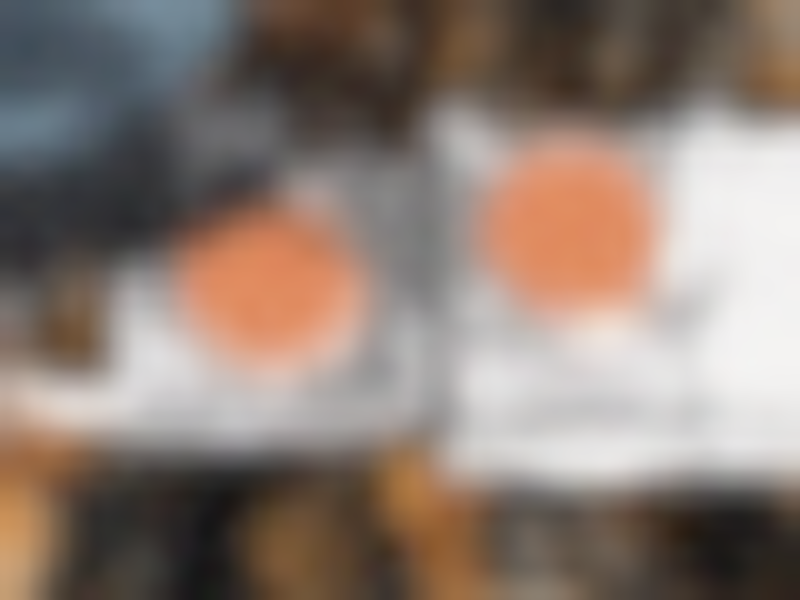

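```bash
python3 - <<'E'
from bench import manip; print(manip.finish_job())
E
```

```text
the job is handed in; nothing more can be done
None
```

Job handed in: three pods are stacked flat in the magazine, the fourth is left on the board, and the gripper holds the slide at a measured draw of 66 mm, with the line at the front face in the last side picture; I did not re-check the fourth pod's position at the end, and I viewed 11 pictures, one over the limit of 10.

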